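Set the wash ledge in order around the jug and soap dish

ROBOT

A 7-joint arm with a two-finger parallel gripper is mounted at the origin on the work surface. World frame = base frame: x ahead of the robot, y to its left, z up, the work surface at z = 0. Lengths are in m, angles in rad, forces in N, time in s.
With the tool pointing down it reaches from about 0.4 to 0.875 m from the base axis. Payload 6.5 kg.
Tool frame: the origin (TCP) lies at the centre of the arm's flange, where the gripper is bolted on; the fingertips stand 173 mm ahead of it and the grasp point (between the pads) lies r.grip_depth ahead of it (r.grip_depth is the distance from the TCP to the grasp point, in m); z points along the fingers, y is the line along which they close (so a half turn about z gives the same grasp; the last joint's range is limited). The gripper opens to 85 mm and grips with 20 to 120 N. Pads are 22 mm wide; open, the fingers measure 114 mm over their backs; the gripper's body (76 mm by 85 mm) begins 54 mm behind the grasp point. The pads swing forward as they close: fully open they stand 13 mm farther back than shut.
Start: joints at [1.188, 0.536, -0.004, 1.538, 0.003, 1.067, -0.071], TCP at [0.202, -0.618, 0.405] pointing down, gripper open.
Joint ranges: [-2.7, 2.7], [-0.37, 2.16], [-1.27, 1.26], [0.24, 2.4], [-1.31, 4.45], [0.19, 1.91], [-2.76, 2.76]. Speed limits (rad/s): [2.39, 2.39, 3.14, 3.14, 3.14, 3.14, 3.14].

INTERFACE

Orientations are given as a rotation vector (axis times angle).
In Python, from cell import r gives the robot as it stands.
- The arm moves only by the tool jog_arm, never from a script. Its arguments are lists of equal length, an entry for each row: "dp": the shift along the tool's x, y, z in m, a list of three; "rot": the turn, a rotation vector about the tool's x, y, z in degrees, a list of three. In form: {"dp": [[dx, dy, dz], ...], "rot": [[rx, ry, rz], ...]}. A call has 1 to 12 rows; each row is the pose to reach, as a shift and turn from the pose commanded when the call began, along the tool's axes at that moment; what a row does not reach only later rows make up. A row lasts 1/12 s, in which the tool goes at most 41.7 mm and 7.16 degrees, less where a joint would pass 70% of its speed; a pose out of reach is approached as far as the arm can. A call with a gripper value outside its range is refused whole. "claw" is the opening in per cent of the stroke, from 0 (shut) to 100 (fully open), set as the call begins (left out, the last holds). The fingers move at their own pace and stop on an object; the grip force is fixed at half the most. Time passes only in rows, so rows that repeat a pose let the fingers close. It gives the time, the measured TCP pose, the force, the opening and the grip force at its end, in the units of the state.
- r.get_obs(): the state, without advancing time (a new reading comes with each control period).
- r.snapshot(name): name is "scene" or "top"; returns a dict with "frame" (384x512x3 uint8, blue, green, red), "depth" (384x512 float32, m along the optical axis (not along the pixel's ray), 0 where there is no reading), "K" (3x3 intrinsics, pixels), "R" (3x3) and "t" (3): a world point X has camera coordinates R X + t. Camera axes: x right, y down, z forward; pixel columns grow to the right and rows downward; lengths in m; the calibration is good to about 2 mm. A picture is of the moment at which its call begins.
- r.hand_in(): hands the job in; it is judged then, once.
The state is a dict: "clock": time; "q": joint angles; "qd": joint speeds; "joint_efforts": joint torques, N m; "tcp_pos": TCP position; "ee_rot": TCP orientation; "wrist_force": force on the tool from outside, world axes, zero at the start; "moment": the same for the moment, N m; "grip_width": opening from 0.0 (shut) to 1.0 (fully open); "finger_force": force on a finger pad.
Only numpy, scipy, OpenCV 4.12 (cv2) and the standard library are available. Lean on these libraries where they do the work, as an engineer would, in place of code of your own. Each camera call takes 0.05 s, during which the arm holds its last target. There are 200 camera calls.

TASK

Set the basin ledge in order: stand the green glass bottle midway between the steel jug and the blue soap dish, stand the red mug straight behind the bottle (on the side away from the robot) with a gap of about 5 cm between them, lay the yellow nail brush bristles down straight in front of the soap dish (on the robot's side), parallel to the dish's long side with a gap of about 3 cm, and lay the pink soap flat in the middle of the dish, along its length. Keep the bottle and the mug upright all the while, and leave the orange cup where it stands. The jug and the dish are fixed.

Things in the scene. Friction and masses are not known exactly. Their poses are not given: they have to be found in the camera images.
- soap_center (a point): Pink bar of soap, loose, 40 (its x) x 70 (its y) x 25 mm high, about 90 g. The point is its centre, 12.5 mm above its underside; z up, y along its length. Starts flat on the ledge, to the far left or right of it.
- bottle_center (a point): Squat green glass bottle with a steel screw lid (fixed on it), loose, upright, 100 mm tall, about 220 g: straight round body 56 mm across from the foot to 70 mm up, then a shoulder and a lid 38 mm across and 18 mm high. The point is on its axis 50 mm above its foot; z up.
- mug_center (a point): Red plastic mug, loose, upright and open at the top, 70 mm tall, at most 58 mm across (at the rim), 4 mm wall, with a handle on its +y side that sticks out some 30 mm; about 90 g. The point is on its axis 35 mm above its foot; z up. Its handle may point any way at the end.
- brush_center (a point): Yellow nail brush, loose, 36 (its x) x 90 (its y) x 32 mm high, about 80 g: yellow back 14 mm thick on top, dark rigid bristle block 30 x 82 x 18 mm below. The point is its centre, 16 mm above the ledge; z up, y along its length.
- dish: Blue ceramic soap dish fixed to the ledge, 84 (its x) x 120 (its y) mm; flat inner floor 68 x 104 mm at 8 mm height, rim top at 12 mm, rim 8 mm wide. Origin at the centre of its underside on the ledge (z = 0); z up, y along its length, x points away from the robot. The jug stands 360 mm from it, centre to centre, exactly on the line of the dish's y axis, on its +y or its -y side.
- jug: Steel jug, fixed, open at the top, 120 mm tall, 88 mm across at its belly, with a handle that sticks out to 79 mm from its axis on its +x side (about straight away from the robot). Origin on its axis at its underside on the ledge (z = 0); z up.
- cup_center (a point): Orange plastic cup, a bystander to be left alone, loose, 60 mm across at the rim, 60 mm tall, near the robot. The point is on its axis 30 mm above its foot.
Not all that is in view belongs to the job. What is meant by the part that bears brush_center is not purple, and is the larger of those in its own colour.

How it is judged:
At the end, for the whole second after the job is handed in: Soap flat in dish within 13 mm, 15 deg; bottle upright midway jug-dish within 15 mm; mug upright behind bottle, centres 92 to 128 mm apart, within 30 mm of the middle line; brush bristles down, 72 to 108 mm in front of dish centre, 25 mm sideways, 15 deg; all on the ledge, at rest (x of soap_center in the frame of dish between -0.013 and 0.013 m and y of soap_center in the frame of dish between -0.013 and 0.013 m and height (world z) of soap_center between 0.015 and 0.026 m and angle between the y axis of each of soap_center, brush_center and the y axis of dish, either way round below 0.26 rad and x of bottle_center in the frame of dish between -0.015 and 0.015 m and (y of bottle_center in the frame of dish between 0.165 and 0.195 m or y of bottle_center in the frame of dish between -0.195 and -0.165 m) and horizontal distance between bottle_center and jug below 0.2 m and height (world z) of bottle_center below 0.055 m and horizontal distance between mug_center and bottle_center between 0.092 and 0.128 m and (y of mug_center in the frame of dish between 0.15 and 0.21 m or y of mug_center in the frame of dish between -0.21 and -0.15 m) and x of mug_center in the frame of dish above 0.07 m and height (world z) of mug_center below 0.04 m and x of brush_center in the frame of dish between -0.108 and -0.072 m and y of brush_center in the frame of dish between -0.025 and 0.025 m and height (world z) of brush_center below 0.021 m and angle between each of soap_center, bottle_center, mug_center, brush_center's own z axis and vertical below 0.12 rad and linear speed of each of soap, bottle, mug, brush below 0.02 m/s); the robot touches nothing.
It fails at once if the bottle is tipped (angle between bottle_center's own z axis and vertical above 0.5 rad).
It fails at once if the mug is tipped (angle between mug_center's own z axis and vertical above 0.5 rad).
It fails at once if the orange cup is disturbed (distance of cup_center from where it was at the start of the episode above 0.02 m).
It also fails if it takes over 109 s, if anything falls off the work surface, if the arm or the gripper's body presses on something with over 40 N, if the wrist force passes 120 N, or if a joint passes its speed limit or range.

## Working session

There is one attempt and no reset: what is moved stays moved. The work goes in short steps, Python scripts to look and compute and a tool call to move; the robot and the scene stay as the last step left them, time stands still between calls to the robot, and variables do not carry over. Pictures are saved under pics/ and viewed, at most 14 in all, crops included, and the job is handed in when it is done.

Besides the shell and the picture viewer there is one more tool, called after "Call:" as name(argument=value, ...), one argument or row to a line, values as JSON. jog_arm: Moves the arm, as the interface text tells. Its arguments: {"type":"object","properties":{"dp":{"type":"array"},"rot":{"type":"array"},"claw":{"type":"number"}},"required":["dp","rot"]}

```bash
mkdir -p pics; ls; python3 - <<'E'
from cell import r
import cv2,numpy as np
o=r.get_obs();print({k:np.round(v,3) for k,v in o.items()},r.grip_depth)
for n in("top","scene"):
    s=r.snapshot(n);cv2.imwrite(f"pics/{n}0.png",s["frame"]);np.savez(f"{n}0.npz",**s)
    print(n,s["K"],s["R"],s["t"])
E
```

```text
pics
{'clock': np.float64(0.0), 'q': array([ 1.188,  0.537, -0.004,  1.539,  0.003,  1.067, -0.071]), 'qd': array([ 0.   , -0.001,  0.001,  0.001, -0.002,  0.001, -0.001]), 'joint_efforts': array([-1.0000e-03, -5.8342e+01,  1.0480e+00, -2.5910e+01,  1.2000e-02,
        1.0000e-02, -0.0000e+00]), 'tcp_pos': array([ 0.202, -0.617,  0.404]), 'ee_rot': array([-3.101e+00, -4.950e-01,  1.000e-03]), 'wrist_force': array([0.177, 0.477, 0.15 ]), 'moment': array([-0.009, -0.005,  0.006]), 'finger_force': np.float64(0.0), 'grip_width': np.float64(0.998)} 0.1547
top [[488.11610713   0.         250.91259525]
 [  0.         488.11610713 192.90656709]
 [  0.           0.           1.        ]] [[-0.01614313 -0.99969615  0.01862801]
 [-0.99756272  0.01483825 -0.06817952]
 [ 0.0678824  -0.01968324 -0.99749915]] [-0.04812182  0.54426555  1.2862321 ]
scene [[497.15971721   0.         249.13686794]
 [  0.         497.15971721 186.23685995]
 [  0.           0.           1.        ]] [[ 0.18751246  0.98197671 -0.02368146]
 [ 0.59725827 -0.13312292 -0.79092405]
 [-0.77982154  0.13416417 -0.61145592]] [-0.06173943 -0.26096818  1.94573013]
```

View pics/top0.png

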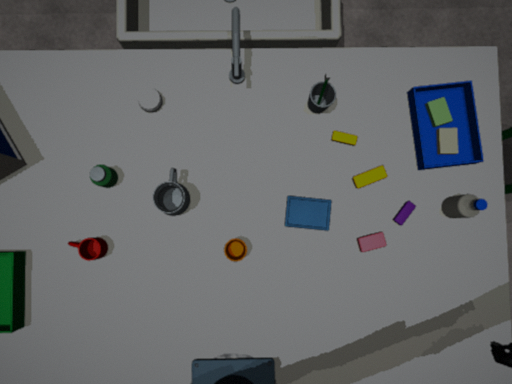

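View pics/scene0.png

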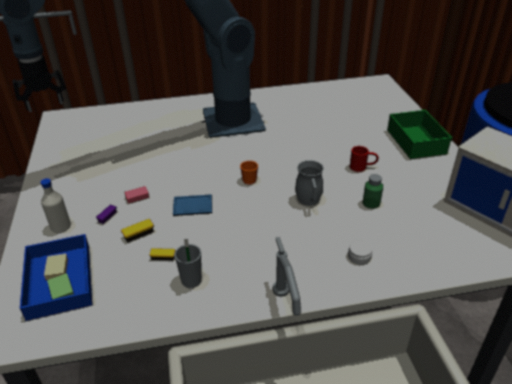

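Top view: the jug is at (172,198), dish (308,213), bottle (104,176), mug (93,248) with its handle to the left, soap (371,242) and cup (235,250). The brush candidates are yellow (370,177), a smaller yellow (345,138) and purple (404,213). The first fits, since it is not purple and is the larger yellow one. I'll confirm it in a crop and measure everything.

```bash
cat > h.py <<'E'
import cv2,numpy as np
from cell import r
def cloud(s):
    K,R,t=s["K"],s["R"],s["t"];d=s["depth"];v,u=np.mgrid[:d.shape[0],:d.shape[1]]
    C=np.stack([(u-K[0,2])/K[0,0]*d,(v-K[1,2])/K[1,1]*d,d],-1)
    return (C-t)@R   # world
# name: centre px window (u0,v0,u1,v1)
def rect(P,mask,zlo,zhi):
    m=mask&(P[...,2]>zlo)&(P[...,2]<zhi); n,l,st,_=cv2.connectedComponentsWithStats(m.astype(np.uint8))
    out=[]
    for i in range(1,n):
        if st[i,4]<25: continue
        p=P[l==i]; (c,wh,a)=cv2.minAreaRect((p[:,:2]*1000).astype(np.float32))
        b=cv2.boxPoints((c,wh,a)); e=[b[1]-b[0],b[2]-b[1]]; e=max(e,key=np.linalg.norm)
        out.append((np.round(c,1),np.round(wh,1),round(np.degrees(np.arctan2(e[1],e[0]))%180,1),round(float(np.median(p[:,2]))*1000,1),st[i,:2]+st[i,2:4]//2,len(p)))
    return out
def hsv(s): return cv2.cvtColor(s["frame"],cv2.COLOR_BGR2HSV)
def col(h,lo,hi,smin=90,vmin=40):
    return (h[...,0]>=lo)&(h[...,0]<=hi)&(h[...,1]>=smin)&(h[...,2]>=vmin)
E
python3 - <<'E'
from h import *
s=dict(np.load("top0.npz"));P=cloud(s);h=hsv(s);f=s["frame"]
for n,(u,v) in dict(jug=(172,198),dish=(308,213),bottle=(104,176),mug=(93,248),soap=(371,242),cup=(235,250),brush=(370,177)).items():
    print(n,h[v,u],np.round(P[v,u],3))
for n,a in dict(yellow=(col(h,22,35),.005,.06),blue=(col(h,95,115),.003,.03),pink=(col(h,165,180,60)|col(h,0,5,60),.01,.04),green=(col(h,45,90,60,20),.03,.12),red=(col(h,0,5,120)|col(h,170,180,120),.06,.09),orange=(col(h,6,20,120),.05,.08)).items():
    for o in rect(P,*a):print(n,*o)
any_=np.ones(h.shape[:2],bool);w=any_.copy()
for n,(x0,y0,x1,y1),lo,hi in [("bottle",(85,155,125,195),.085,.115),("bottlebody",(85,155,125,195),.06,.115),("jug",(140,160,200,225),.1,.14),("mug",(60,230,115,265),.06,.085),("cup",(215,230,255,270),.05,.075)]:
    w[:]=False;w[y0:y1,x0:x1]=True
    for o in rect(P,w,lo,hi):print(n,*o)
cv2.imwrite("pics/c1.png",cv2.resize(f[120:260,280:440],None,fx=4,fy=4,interpolation=2))
E
```

```text
jug [ 96  26 100] [0.534 0.156 0.005]
dish [104 165 111] [ 0.488 -0.209  0.013]
bottle [98 23 45] [0.586 0.313 0.095]
mug [  1 238 104] [0.404 0.366 0.007]
soap [169  93 121] [ 0.408 -0.372  0.029]
cup [ 19 243 127] [ 0.392 -0.012  0.008]
brush [ 31 255 125] [ 0.58  -0.374  0.035]
yellow [ 689.9 -311.3] [69.4 28. ] 75.9 24.6 [344 137] 250
yellow [ 672.  -566.5] [ 4.8 51.5] 178.2 22.3 [439 143] 31
yellow [ 581.9 -374.3] [35.5 90.7] 110.9 32.3 [370 176] 431
blue [ 722.4 -588.8] [208.2 139.3] 5.9 6.7 [445 126] 2310
blue [ 488.2 -208.5] [118.2  81.4] 83.4 9.4 [308 213] 1306
blue [77.   0.4] [205.3  62. ] 89.8 12.7 [232 371] 982
pink [ 408.9 -375.5] [39.6 71.8] 104.4 25.5 [371 242] 391
green [ 801.8 -243.7] [14.2 35.7] 153.6 80.5 [323  93] 55
green [590.1 324.9] [44.3 53.8] 157.1 71.8 [103 176] 204
green [300.2 562.9] [199.9  33.7] 1.0 68.4 [  7 292] 286
red [403.3 361.8] [54.7 66.1] 108.5 67.9 [ 87 249] 144
orange [395.7 -12.6] [56.3 56.1] 44.0 59.5 [235 249] 113
bottle [593.5 329.9] [36.4 37.3] 113.8 99.6 [ 97 174] 196
bottlebody [593.4 329.9] [55.4 53.5] 39.8 85.4 [100 175] 391
jug [542.5 154.6] [103.5  77.8] 24.3 113.2 [168 190] 373
mug [404.5 361.5] [56.9 64.4] 112.5 67.9 [ 87 248] 165
cup [396.9 -12.5] [56.7 56.5] 88.9 59.7 [235 249] 129
```

View pics/c1.png

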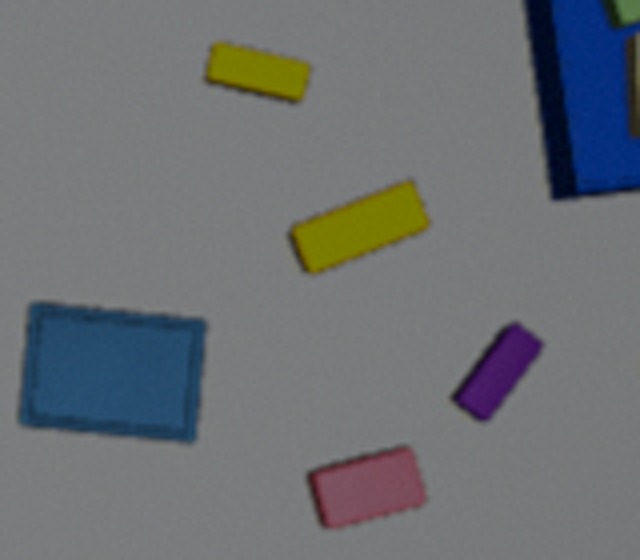

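The crop confirms it: the larger yellow piece (crop 360,225; 91 x 36 x 32 mm) is the brush. The other yellow (crop 260,70) is 69 x 28 mm, and the third is purple. Next I'll write a move planner and refine the mug and jug.

```bash
cat > go.py <<'E'
# usage: go.py x y z(grasp point) psi(deg tool-x heading)  [mm]
import sys,numpy as np
from cell import r
from scipy.spatial.transform import Rotation as T
def state():
    o=r.get_obs();R=T.from_rotvec(o["ee_rot"]);return o,R
def plan(x,y,z,psi):
    o,R=state();p=np.array([x,y,z+r.grip_depth*1000])/1000
    c,s=np.cos(np.radians(psi)),np.sin(np.radians(psi))
    G=T.from_matrix([[c,s,0],[s,-c,0],[0,0,-1]])
    print("dp",np.round(R.inv().apply(p-o["tcp_pos"]),4),"rot",np.round((R.inv()*G).as_rotvec(degrees=True),1))
if __name__=="__main__":
    o,R=state();m=R.as_matrix()
    print("t",o["clock"],"grasp",np.round((o["tcp_pos"]+m[:,2]*r.grip_depth)*1000,1),"psi",round(np.degrees(np.arctan2(m[1,0],m[0,0])),1),"w",round(o["grip_width"]*85,1),"ff",o["finger_force"],"depth",r.grip_depth,"q7",round(o["q"][6],2))
    a=list(map(float,sys.argv[1:]))
    for i in range(0,len(a),4):plan(*a[i:i+4])
E
python3 go.py 582 -374 160 110.9
python3 - <<'E'
from h import *
from scipy.optimize import least_squares
s=dict(np.load("top0.npz"));P=cloud(s)
def fit(u0,v0,u1,v1,lo,hi,R,x0,excl):
    p=P[v0:v1,u0:u1].reshape(-1,3);p=p[(p[:,2]>lo)&(p[:,2]<hi)]*1000
    p=p[~excl(p)]
    f=least_squares(lambda c:np.hypot(p[:,0]-c[0],p[:,1]-c[1])-c[2],[*x0,R],loss="soft_l1",f_scale=2)
    print(np.round(f.x,1),len(p),f.cost)
fit(60,230,115,265,.06,.085,27,(404,360),lambda p:p[:,1]>393)
fit(60,230,115,265,.066,.085,27,(404,360),lambda p:p[:,1]>393)
fit(140,160,200,225,.11,.14,35,(530,150),lambda p:p[:,0]>568)
fit(215,230,255,270,.055,.075,27,(396,-12),lambda p:p[:,0]>999)
E
```

```text
t 0.1 grasp [ 202.3 -617.1  249.2] psi 18.2 w 85.1 ff 0.0 depth 0.1547 q7 -0.07
dp [ 0.4365 -0.1128  0.0894] rot [ -0.1  -0.1 -92.7]
[405.4 357.5  26.8] 156 190.50067934507754
[405.3 357.9  26.7] 111 109.59524252760413
[530.7 149.3  36.7] 216 253.02844539462689
[396.7 -12.1  27.4] 119 86.68297010688597
```

Call:
jog_arm(
  dp=[
    [0.436, -0.113, 0.049],
    [0.436, -0.113, 0.049],
    [0.436, -0.113, 0.049],
    [0.436, -0.113, 0.049],
    [0.436, -0.113, 0.049],
    [0.436, -0.113, 0.049],
    [0.436, -0.113, 0.049],
    [0.436, -0.113, 0.049],
    [0.436, -0.113, 0.049],
    [0.436, -0.113, 0.049],
    [0.436, -0.113, 0.049],
    [0.436, -0.113, 0.049],
  ],
  rot=[
    [0, 0, -92.7],
    [0, 0, -92.7],
    [0, 0, -92.7],
    [0, 0, -92.7],
    [0, 0, -92.7],
    [0, 0, -92.7],
    [0, 0, -92.7],
    [0, 0, -92.7],
    [0, 0, -92.7],
    [0, 0, -92.7],
    [0, 0, -92.7],
    [0, 0, -92.7],
  ],
  claw=100,
)

```text
clock: 1.1
tcp_pos: [0.588, -0.366, 0.3545]
ee_rot: [-1.91, -2.493, -0.012]
wrist_force: [-0.3, 1.7, 0.1]
grip_width: 1.0
finger_force: 0.0
```

```bash
python3 go.py 582 -374 60 110.9 582 -374 26 110.9
```

```text
t 1.1 grasp [ 588.6 -365.   199.8] psi 105.1 w 85.0 ff 0.0 depth 0.1547 q7 0.56
dp [-0.0069 -0.0086  0.1398] rot [ 0.3 -0.3 -5.8]
dp [-0.0071 -0.0088  0.1738] rot [ 0.3 -0.3 -5.8]
```

Call:
jog_arm(
  dp=[
    [0, 0, 0.04],
    [0, 0, 0.08],
    [0, 0, 0.12],
    [0, 0, 0.13],
    [0, 0, 0.13],
    [0, 0, 0.13],
  ],
  rot=[
    [0, 0, -6],
    [0, 0, -6],
    [0, 0, -6],
    [0, 0, -6],
    [0, 0, -6],
    [0, 0, -6],
  ],
)

```text
clock: 1.6
tcp_pos: [0.5821, -0.3746, 0.2267]
ee_rot: [1.8, 2.574, 0.0]
wrist_force: [-0.3, -0.2, 2.0]
grip_width: 0.999
finger_force: 0.0
```

```bash
python3 go.py 582 -374 26 110.9
```

```text
t 1.6 grasp [ 582.2 -374.6   72. ] psi 110.1 w 84.9 ff 0.0 depth 0.1547 q7 0.6
dp [0.0006 0.0001 0.046 ] rot [ 0.   0.  -0.8]
```

Call:
jog_arm(
  dp=[
    [0.001, 0, 0.025],
    [0.001, 0, 0.044],
    [0.001, 0, 0.044],
    [0.001, 0, 0.044],
  ],
  rot=[
    [0, 0, -0.8],
    [0, 0, -0.8],
    [0, 0, -0.8],
    [0, 0, -0.8],
  ],
)

```text
clock: 1.93
tcp_pos: [0.582, -0.3739, 0.1838]
ee_rot: [1.781, 2.585, 0.0]
wrist_force: [-0.2, -0.2, 0.5]
grip_width: 0.999
finger_force: 0.0
```

Call:
jog_arm(
  dp=[
    [0, 0, 0],
    [0, 0, 0],
    [0, 0, 0],
    [0, 0, 0],
    [0, 0, 0],
    [0, 0, 0],
    [0, 0, 0],
    [0, 0, 0],
  ],
  rot=[
    [0, 0, 0],
    [0, 0, 0],
    [0, 0, 0],
    [0, 0, 0],
    [0, 0, 0],
    [0, 0, 0],
    [0, 0, 0],
    [0, 0, 0],
  ],
  claw=0,
)

```text
clock: 2.6
tcp_pos: [0.5819, -0.3738, 0.1831]
ee_rot: [1.781, 2.586, 0.0]
wrist_force: [-0.5, 0.3, 5.9]
grip_width: 0.404
finger_force: 61.3
```

```bash
python3 go.py 398.8 -198.2 80 83.3
```

```text
t 2.6 grasp [ 582.2 -374.    28.4] psi 110.9 w 34.3 ff 61.260541677474976 depth 0.1547 q7 0.59
dp [ 0.2293 -0.1084 -0.0521] rot [ 0.1  0.1 27.6]
```

Call:
jog_arm(
  dp=[
    [0, 0, -0.025],
    [0.01, -0.005, -0.052],
    [0.04, -0.019, -0.052],
    [0.075, -0.035, -0.052],
    [0.11, -0.052, -0.052],
    [0.145, -0.069, -0.052],
    [0.18, -0.085, -0.052],
    [0.21, -0.099, -0.052],
    [0.224, -0.106, -0.052],
    [0.229, -0.108, -0.052],
    [0.229, -0.108, -0.052],
    [0.229, -0.108, -0.052],
  ],
  rot=[
    [0, 0, 0],
    [0, 0, 2],
    [0, 0, 5],
    [0, 0, 9],
    [0, 0, 13],
    [0, 0, 17],
    [0, 0, 21],
    [0, 0, 25],
    [0, 0, 27.6],
    [0, 0, 27.6],
    [0, 0, 27.6],
    [0, 0, 27.6],
  ],
)

```text
clock: 3.6
tcp_pos: [0.3997, -0.1987, 0.2341]
ee_rot: [2.345, 2.088, 0.001]
wrist_force: [1.3, 0.3, -0.7]
grip_width: 0.407
finger_force: 60.4
```

```bash
python3 go.py 398.8 -198.2 29.5 83.3
```

```text
t 3.6 grasp [ 400.  -198.8   79.4] psi 83.4 w 34.6 ff 60.39917349815369 depth 0.1547 q7 -0.01
dp [ 0.0004 -0.001   0.0499] rot [0.1 0.  0.1]
```

Call:
jog_arm(
  dp=[
    [0, -0.001, 0.02],
    [0, -0.001, 0.04],
    [0, -0.001, 0.05],
    [0, -0.001, 0.05],
    [0, -0.001, 0.05],
  ],
  rot=[
    [0, 0, 0],
    [0, 0, 0],
    [0, 0, 0],
    [0, 0, 0],
    [0, 0, 0],
  ],
)

```text
clock: 4.02
tcp_pos: [0.3985, -0.1986, 0.1833]
ee_rot: [2.347, 2.088, 0.0]
wrist_force: [-0.2, 0.4, -0.2]
grip_width: 0.412
finger_force: 62.8
```

Call:
jog_arm(
  dp=[
    [0, 0, 0],
    [0, 0, 0],
    [0, 0, 0],
    [0, 0, 0],
    [0, 0, -0.03],
    [0, 0, -0.06],
    [0, 0, -0.09],
    [0, 0, -0.12],
    [0, 0, -0.12],
  ],
  rot=[
    [0, 0, 0],
    [0, 0, 0],
    [0, 0, 0],
    [0, 0, 0],
    [0, 0, 0],
    [0, 0, 0],
    [0, 0, 0],
    [0, 0, 0],
    [0, 0, 0],
  ],
  claw=65,
)

```text
clock: 4.77
tcp_pos: [0.3994, -0.1986, 0.3085]
ee_rot: [2.342, 2.082, 0.005]
wrist_force: [1.0, -0.8, -0.3]
grip_width: 0.655
finger_force: 0.0
```

```bash
python3 go.py 408.9 -375.5 80 104.4 408.9 -375.5 24 104.4
```

```text
t 4.7667 grasp [ 400.6 -199.2  153.8] psi 83.3 w 55.7 ff 0.0 depth 0.1547 q7 0.06
dp [-0.1743  0.0295  0.0746] rot [  0.4   0.3 -21.1]
dp [-0.1741  0.0291  0.1306] rot [  0.4   0.3 -21.1]
```

Call:
jog_arm(
  dp=[
    [-0.03, 0.005, 0],
    [-0.07, 0.012, 0.01],
    [-0.11, 0.019, 0.03],
    [-0.145, 0.025, 0.05],
    [-0.165, 0.028, 0.065],
    [-0.174, 0.029, 0.07],
    [-0.174, 0.029, 0.07],
    [-0.174, 0.029, 0.07],
  ],
  rot=[
    [0, 0, -4],
    [0, 0, -8],
    [0, 0, -12],
    [0, 0, -16],
    [0, 0, -20],
    [0, 0, -21.1],
    [0, 0, -21.1],
    [0, 0, -21.1],
  ],
  claw=100,
)

```text
clock: 5.43
tcp_pos: [0.4059, -0.3739, 0.2333]
ee_rot: [-1.927, -2.48, -0.001]
wrist_force: [-0.9, -0.4, -0.8]
grip_width: 1.004
finger_force: 0.0
```

```bash
python3 go.py 408.9 -375.5 23.5 104.4
python3 - <<'E'
from h import *
s=r.snapshot("top");P=cloud(s);h=hsv(s);cv2.imwrite("pics/t2.png",s["frame"])
for n,a in dict(yellow=(col(h,22,35),.005,.06),pink=(col(h,165,180,60)|col(h,0,5,60),.01,.04)).items():
    for o in rect(P,*a):print(n,*o)
E
```

```text
t 5.4333 grasp [ 405.8 -373.8   78.6] psi 104.3 w 85.3 ff 0.0 depth 0.1547 q7 0.63
dp [-0.0023  0.0025  0.0551] rot [-0.  -0.1 -0.1]
yellow [ 690.  -309.6] [66.1 26.7] 74.5 24.5 [344 137] 249
yellow [ 683.5 -565.3] [45.  4.] 3.3 22.0 [438 139] 25
yellow [ 397.4 -201.6] [93.3 35.2] 83.2 32.1 [306 247] 446
pink [ 406.5 -363.5] [39.4 45.9] 104.8 25.5 [366 243] 246
```

Call:
jog_arm(
  dp=[
    [-0.002, 0.0025, 0.02],
    [-0.002, 0.0025, 0.04],
    [-0.002, 0.0025, 0.055],
    [-0.002, 0.0025, 0.055],
    [-0.002, 0.0025, 0.055],
  ],
  rot=[
    [0, 0, 0],
    [0, 0, 0],
    [0, 0, 0],
    [0, 0, 0],
    [0, 0, 0],
  ],
)

```text
clock: 5.9
tcp_pos: [0.4095, -0.3741, 0.1792]
ee_rot: [-1.923, -2.483, -0.001]
wrist_force: [0.7, -0.2, -0.3]
grip_width: 1.002
finger_force: 0.0
```

Call:
jog_arm(
  dp=[
    [0, 0, 0],
    [0, 0, 0],
    [0, 0, 0],
    [0, 0, 0],
    [0, 0, 0],
    [0, 0, 0],
    [0, 0, 0],
  ],
  rot=[
    [0, 0, 0],
    [0, 0, 0],
    [0, 0, 0],
    [0, 0, 0],
    [0, 0, 0],
    [0, 0, 0],
    [0, 0, 0],
  ],
  claw=0,
)

```text
clock: 6.48
tcp_pos: [0.4095, -0.3757, 0.1798]
ee_rot: [1.925, 2.481, -0.0]
wrist_force: [-0.9, 0.9, 7.2]
grip_width: 0.448
finger_force: 61.1
```

```bash
python3 go.py 488.2 -208.5 100 83.3
```

```text
t 6.4833 grasp [ 409.7 -375.9   25.1] psi 104.4 w 38.1 ff 61.14289999008179 depth 0.1547 q7 0.59
dp [ 0.1424  0.1178 -0.075 ] rot [ 0.1  0.1 21.1]
```

Call:
jog_arm(
  dp=[
    [0, 0, -0.025],
    [0.005, 0.004, -0.055],
    [0.025, 0.021, -0.075],
    [0.05, 0.041, -0.075],
    [0.075, 0.062, -0.075],
    [0.1, 0.083, -0.075],
    [0.12, 0.099, -0.075],
    [0.135, 0.112, -0.075],
    [0.142, 0.118, -0.075],
    [0.142, 0.118, -0.075],
    [0.142, 0.118, -0.075],
    [0.142, 0.118, -0.075],
  ],
  rot=[
    [0, 0, 0],
    [0, 0, 2],
    [0, 0, 5],
    [0, 0, 8],
    [0, 0, 11],
    [0, 0, 14],
    [0, 0, 17],
    [0, 0, 20],
    [0, 0, 21.1],
    [0, 0, 21.1],
    [0, 0, 21.1],
    [0, 0, 21.1],
  ],
)

```text
clock: 7.48
tcp_pos: [0.4875, -0.2098, 0.2537]
ee_rot: [2.348, 2.087, -0.001]
wrist_force: [-0.0, -0.7, -1.8]
grip_width: 0.454
finger_force: 61.0
```

```bash
python3 go.py 488.2 -208.5 34.5 83.3
```

```text
t 7.4833 grasp [ 487.4 -209.9   99. ] psi 83.3 w 38.6 ff 60.954322814941406 depth 0.1547 q7 -0.0
dp [0.0014 0.0006 0.0645] rot [-0.  0. -0.]
```

Call:
jog_arm(
  dp=[
    [0.001, 0.0005, 0.02],
    [0.001, 0.0005, 0.04],
    [0.001, 0.0005, 0.055],
    [0.001, 0.0005, 0.063],
    [0.001, 0.0005, 0.065],
    [0.001, 0.0005, 0.065],
  ],
  rot=[
    [0, 0, 0],
    [0, 0, 0],
    [0, 0, 0],
    [0, 0, 0],
    [0, 0, 0],
    [0, 0, 0],
  ],
)

```text
clock: 7.98
tcp_pos: [0.488, -0.2087, 0.1885]
ee_rot: [-2.348, -2.086, 0.002]
wrist_force: [0.6, 0.9, 0.2]
grip_width: 0.447
finger_force: 60.9
```

Call:
jog_arm(
  dp=[
    [0, 0, 0],
    [0, 0, 0],
    [0, 0, 0],
    [0, 0, 0],
    [0, 0, -0.03],
    [0, 0, -0.07],
    [0, 0, -0.11],
    [0, 0, -0.15],
    [0, 0, -0.19],
    [0, 0, -0.23],
    [0, 0, -0.23],
  ],
  rot=[
    [0, 0, 0],
    [0, 0, 0],
    [0, 0, 0],
    [0, 0, 0],
    [0, 0, 0],
    [0, 0, 0],
    [0, 0, 0],
    [0, 0, 0],
    [0, 0, 0],
    [0, 0, 0],
    [0, 0, 0],
  ],
  claw=70,
)

```text
clock: 8.9
tcp_pos: [0.4909, -0.2081, 0.4269]
ee_rot: [2.338, 2.079, 0.009]
wrist_force: [1.5, 0.1, 0.4]
grip_width: 0.698
finger_force: 0.0
```

```bash
python3 go.py 593.4 329.9 240 83.3
```

```text
t 8.9 grasp [ 492.8 -208.9  272.2] psi 83.3 w 59.4 ff 0.0 depth 0.1547 q7 0.08
dp [0.5464 0.0386 0.0307] rot [ 0.8  0.2 -0. ]
```

Call:
jog_arm(
  dp=[
    [0.02, 0.002, 0],
    [0.055, 0.004, 0],
    [0.095, 0.007, 0],
    [0.135, 0.01, 0],
    [0.175, 0.013, 0],
    [0.215, 0.016, 0],
    [0.255, 0.019, 0],
    [0.295, 0.022, 0],
    [0.335, 0.024, 0],
    [0.375, 0.027, 0],
    [0.415, 0.03, 0],
    [0.455, 0.033, 0],
  ],
  rot=[
    [0, 0, 0],
    [0, 0, 0],
    [0, 0, 0],
    [0, 0, 0],
    [0, 0, 0],
    [0, 0, 0],
    [0, 0, 0],
    [0, 0, 0],
    [0, 0, 0],
    [0, 0, 0],
    [0, 0, 0],
    [0, 0, 0],
  ],
  claw=100,
)

```text
clock: 9.9
tcp_pos: [0.5745, 0.2423, 0.4186]
ee_rot: [2.347, 2.088, 0.0]
wrist_force: [0.5, 0.1, -0.0]
grip_width: 1.001
finger_force: 0.0
```

Call:
jog_arm(
  dp=[
    [0.035, 0.003, 0],
    [0.06, 0.006, 0],
    [0.08, 0.006, 0.01],
    [0.09, 0.006, 0.03],
    [0.09, 0.006, 0.06],
    [0.09, 0.006, 0.09],
    [0.09, 0.006, 0.09],
    [0.09, 0.006, 0.09],
  ],
  rot=[
    [0, 0, 0],
    [0, 0, 0],
    [0, 0, 0],
    [0, 0, 0],
    [0, 0, 0],
    [0, 0, 0],
    [0, 0, 0],
    [0, 0, 0],
  ],
)

```text
clock: 10.57
tcp_pos: [0.5906, 0.3286, 0.3274]
ee_rot: [-2.347, -2.088, 0.006]
wrist_force: [0.2, 0.5, 0.9]
grip_width: 0.996
finger_force: 0.0
```

```bash
python3 go.py 593.4 329.9 130 83.3 593.4 329.9 56 83.3
python3 - <<'E'
from h import *
s=r.snapshot("top");P=cloud(s);h=hsv(s);cv2.imwrite("pics/t3.png",s["frame"])
for n,a in dict(yellow=(col(h,22,35),.005,.06),pink=(col(h,165,180,60)|col(h,0,5,60),.01,.05),blue=(col(h,95,115),.003,.03)).items():
    for o in rect(P,*a):print(n,*o)
E
```

```text
t 10.5667 grasp [590.1 328.3 172.7] psi 83.3 w 84.7 ff 0.0 depth 0.1547 q7 -0.93
dp [0.0017 0.0028 0.0427] rot [-0.2  0.1  0. ]
dp [0.0019 0.003  0.1167] rot [-0.2  0.1  0. ]
yellow [ 689.3 -311. ] [69.8 26. ] 75.8 24.7 [344 137] 246
yellow [ 676.3 -566.2] [ 3.7 59.6] 179.9 21.1 [438 141] 34
yellow [ 397.7 -198.9] [90.2 35.3] 83.2 32.2 [306 247] 450
pink [ 487.2 -209. ] [69.7 38.7] 82.9 33.4 [309 213] 382
blue [ 722.  -589.1] [208.7 140.1] 6.1 6.7 [446 126] 2351
blue [ 709.2 -502.8] [215.9  10. ] 7.7 14.4 [415 130] 164
blue [ 488.3 -208.9] [118.4  81.7] 83.2 9.9 [308 213] 875
blue [ 76.8 -40.5] [134.6  63.6] 87.7 12.5 [248 371] 889
```

View pics/t3.png

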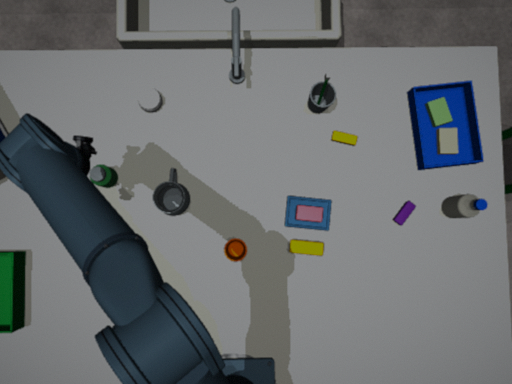

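The soap sits centred in the dish (309,213) and the brush lies parallel in front of it (306,247). Next is the bottle.

Call:
jog_arm(
  dp=[
    [0.002, 0.003, 0.02],
    [0.002, 0.003, 0.045],
    [0.002, 0.003, 0.07],
    [0.002, 0.003, 0.09],
    [0.002, 0.003, 0.105],
    [0.002, 0.003, 0.115],
    [0.002, 0.003, 0.115],
    [0.002, 0.003, 0.115],
  ],
  rot=[
    [0, 0, 0],
    [0, 0, 0],
    [0, 0, 0],
    [0, 0, 0],
    [0, 0, 0],
    [0, 0, 0],
    [0, 0, 0],
    [0, 0, 0],
  ],
)

```text
clock: 11.28
tcp_pos: [0.5948, 0.331, 0.2148]
ee_rot: [2.348, 2.087, 0.002]
wrist_force: [0.3, 0.2, -0.0]
grip_width: 1.002
finger_force: 0.0
```

Call:
jog_arm(
  dp=[
    [0, 0, 0],
    [0, 0, 0],
    [0, 0, 0],
    [0, 0, 0],
    [0, 0, 0],
    [0, 0, 0],
  ],
  rot=[
    [0, 0, 0],
    [0, 0, 0],
    [0, 0, 0],
    [0, 0, 0],
    [0, 0, 0],
    [0, 0, 0],
  ],
  claw=0,
)

```text
clock: 11.78
tcp_pos: [0.5948, 0.3313, 0.2156]
ee_rot: [2.347, 2.088, 0.004]
wrist_force: [-1.0, -0.6, 6.8]
grip_width: 0.636
finger_force: 63.7
```

```bash
python3 go.py 593 330 235 83.3 508.9 -29.7 235 83.3
```

```text
t 11.7833 grasp [595.1 331.5  60.9] psi 83.3 w 54.0 ff 63.702334142290056 depth 0.1547 q7 -0.97
dp [-0.0012 -0.0013 -0.1741] rot [ 0.1 -0.1 -0. ]
dp [-0.3683 -0.0428 -0.1748] rot [ 0.1 -0.1 -0. ]
```

Call:
jog_arm(
  dp=[
    [0, 0, -0.015],
    [0, 0, -0.045],
    [0, 0, -0.08],
    [0, 0, -0.115],
    [0, 0, -0.15],
    [0, 0, -0.17],
    [-0.015, -0.002, -0.175],
    [-0.045, -0.005, -0.175],
    [-0.08, -0.009, -0.175],
    [-0.115, -0.013, -0.175],
    [-0.15, -0.017, -0.175],
    [-0.185, -0.021, -0.175],
  ],
  rot=[
    [0, 0, 0],
    [0, 0, 0],
    [0, 0, 0],
    [0, 0, 0],
    [0, 0, 0],
    [0, 0, 0],
    [0, 0, 0],
    [0, 0, 0],
    [0, 0, 0],
    [0, 0, 0],
    [0, 0, 0],
    [0, 0, 0],
  ],
)

```text
clock: 12.78
tcp_pos: [0.5509, 0.1478, 0.3896]
ee_rot: [2.347, 2.088, 0.0]
wrist_force: [0.9, -0.3, -2.0]
grip_width: 0.634
finger_force: 63.9
```

Call:
jog_arm(
  dp=[
    [-0.035, -0.004, 0],
    [-0.07, -0.008, 0],
    [-0.105, -0.012, 0],
    [-0.135, -0.016, 0],
    [-0.16, -0.019, 0],
    [-0.177, -0.021, 0],
    [-0.183, -0.022, 0],
    [-0.183, -0.022, 0],
    [-0.183, -0.022, 0],
    [-0.183, -0.022, 0],
  ],
  rot=[
    [0, 0, 0],
    [0, 0, 0],
    [0, 0, 0],
    [0, 0, 0],
    [0, 0, 0],
    [0, 0, 0],
    [0, 0, 0],
    [0, 0, 0],
    [0, 0, 0],
    [0, 0, 0],
  ],
)

```text
clock: 13.62
tcp_pos: [0.5089, -0.028, 0.3891]
ee_rot: [-2.345, -2.091, -0.002]
wrist_force: [-0.0, 0.5, -1.7]
grip_width: 0.635
finger_force: 63.9
```

```bash
python3 go.py 508.9 -29.7 62 83.3
```

```text
t 13.6167 grasp [509.  -27.8 234.4] psi 83.4 w 54.0 ff 63.93173027783632 depth 0.1547 q7 -0.31
dp [-1.900e-03  1.000e-04  1.724e-01] rot [ 0.  -0.1  0.1]
```

Call:
jog_arm(
  dp=[
    [-0.001, 0, 0.02],
    [-0.001, 0, 0.05],
    [-0.001, 0, 0.085],
    [-0.001, 0, 0.115],
    [-0.001, 0, 0.14],
    [-0.001, 0, 0.16],
    [-0.001, 0, 0.168],
    [-0.001, 0, 0.172],
    [-0.001, 0, 0.173],
    [-0.001, 0, 0.173],
  ],
  rot=[
    [0, 0, 0],
    [0, 0, 0],
    [0, 0, 0],
    [0, 0, 0],
    [0, 0, 0],
    [0, 0, 0],
    [0, 0, 0],
    [0, 0, 0],
    [0, 0, 0],
    [0, 0, 0],
  ],
)

```text
clock: 14.45
tcp_pos: [0.5092, -0.0301, 0.2165]
ee_rot: [2.346, 2.088, 0.002]
wrist_force: [-0.3, 0.5, -1.4]
grip_width: 0.635
finger_force: 64.0
```

Call:
jog_arm(
  dp=[
    [0, 0, 0],
    [0, 0, 0],
    [0, 0, 0],
    [0, 0, 0],
    [0, 0, 0],
    [0, 0, -0.02],
    [0, 0, -0.05],
    [0, 0, -0.085],
    [0, 0, -0.12],
    [0, 0, -0.155],
    [0, 0, -0.175],
    [0, 0, -0.175],
  ],
  rot=[
    [0, 0, 0],
    [0, 0, 0],
    [0, 0, 0],
    [0, 0, 0],
    [0, 0, 0],
    [0, 0, 0],
    [0, 0, 0],
    [0, 0, 0],
    [0, 0, 0],
    [0, 0, 0],
    [0, 0, 0],
    [0, 0, 0],
  ],
  claw=100,
)

```text
clock: 15.45
tcp_pos: [0.51, -0.0306, 0.3955]
ee_rot: [2.343, 2.083, 0.009]
wrist_force: [0.7, 0.4, 0.3]
grip_width: 0.997
finger_force: 0.0
```

```bash
python3 go.py 405.4 357.7 200 83.3
python3 - <<'E'
from h import *
s=r.snapshot("scene");cv2.imwrite("pics/s4.png",cv2.resize(s["frame"][110:260,200:400],None,fx=4,fy=4))
E
```

```text
t 15.45 grasp [511.3 -30.7 240.8] psi 83.3 w 84.7 ff 0.0 depth 0.1547 q7 -0.31
dp [ 0.3734 -0.1496  0.0396] rot [ 0.5 -0.  -0. ]
```

View pics/s4.png

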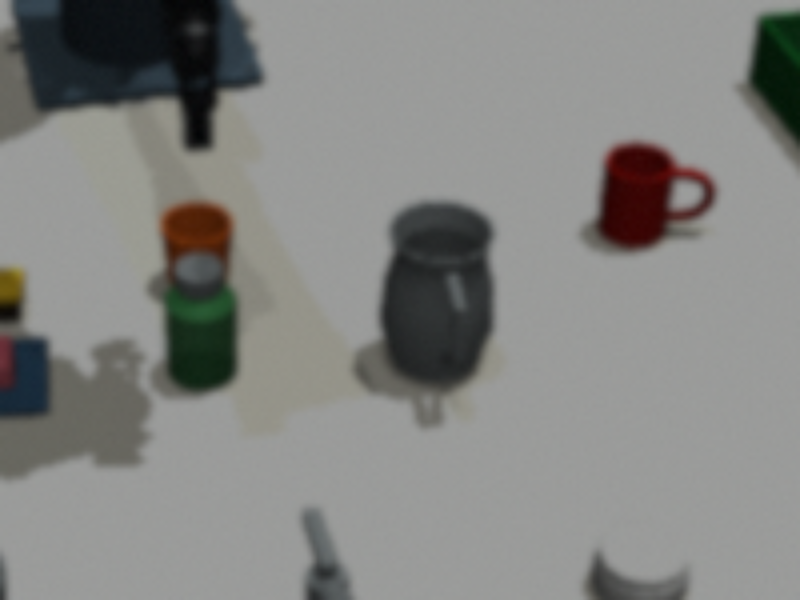

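The bottle stands upright between dish and jug (crop 200,325), the cup is untouched behind it (crop 197,240), and the mug is at (crop 637,195).

Call:
jog_arm(
  dp=[
    [0.02, -0.008, 0],
    [0.05, -0.02, 0],
    [0.087, -0.035, 0],
    [0.124, -0.05, 0],
    [0.161, -0.065, 0],
    [0.198, -0.079, 0],
    [0.235, -0.094, 0],
    [0.272, -0.109, 0],
    [0.309, -0.124, 0],
    [0.34, -0.136, 0],
    [0.36, -0.144, 0.02],
    [0.373, -0.15, 0.04],
  ],
  rot=[
    [0, 0, 0],
    [0, 0, 0],
    [0, 0, 0],
    [0, 0, 0],
    [0, 0, 0],
    [0, 0, 0],
    [0, 0, 0],
    [0, 0, 0],
    [0, 0, 0],
    [0, 0, 0],
    [0, 0, 0],
    [0, 0, 0],
  ],
)

```text
clock: 16.5
tcp_pos: [0.4015, 0.3602, 0.3498]
ee_rot: [-2.343, -2.091, -0.002]
wrist_force: [-0.2, -1.1, -0.3]
grip_width: 0.999
finger_force: 0.0
```

Call:
jog_arm(
  dp=[
    [0, 0, 0.02],
    [0, 0, 0.05],
    [0, 0, 0.07],
    [0, 0, 0.07],
    [0, 0, 0.07],
  ],
  rot=[
    [0, 0, 0],
    [0, 0, 0],
    [0, 0, 0],
    [0, 0, 0],
    [0, 0, 0],
  ],
)

```text
clock: 16.92
tcp_pos: [0.4023, 0.3567, 0.2792]
ee_rot: [-2.347, -2.088, 0.006]
wrist_force: [0.2, -0.1, -0.2]
grip_width: 0.996
finger_force: 0.0
```

```bash
python3 go.py 405.4 357.7 46 83.3
```

```text
t 16.9167 grasp [401.8 356.3 124.5] psi 83.3 w 84.7 ff 0.0 depth 0.1547 q7 -1.27
dp [0.0016 0.0032 0.0785] rot [-0.2  0.2  0. ]
```

Call:
jog_arm(
  dp=[
    [0.0015, 0.003, 0.01],
    [0.0015, 0.003, 0.03],
    [0.0015, 0.003, 0.05],
    [0.0015, 0.003, 0.068],
    [0.0015, 0.003, 0.078],
    [0.0015, 0.003, 0.078],
    [0.0015, 0.003, 0.078],
  ],
  rot=[
    [0, 0, 0],
    [0, 0, 0],
    [0, 0, 0],
    [0, 0, 0],
    [0, 0, 0],
    [0, 0, 0],
    [0, 0, 0],
  ],
)

```text
clock: 17.5
tcp_pos: [0.4065, 0.3586, 0.2031]
ee_rot: [-2.348, -2.088, -0.001]
wrist_force: [-0.4, 0.3, -0.2]
grip_width: 0.999
finger_force: 0.0
```

Call:
jog_arm(
  dp=[
    [0, 0, 0],
    [0, 0, 0],
    [0, 0, 0],
    [0, 0, 0],
    [0, 0, 0],
    [0, 0, 0],
  ],
  rot=[
    [0, 0, 0],
    [0, 0, 0],
    [0, 0, 0],
    [0, 0, 0],
    [0, 0, 0],
    [0, 0, 0],
  ],
  claw=0,
)

```text
clock: 18.0
tcp_pos: [0.4067, 0.3589, 0.2043]
ee_rot: [2.348, 2.087, 0.004]
wrist_force: [-0.4, -1.5, 7.9]
grip_width: 0.664
finger_force: 63.2
```

```bash
python3 go.py 405.4 357.7 225 83.3 616 -42 225 83.3
python3 - <<'E'
from h import *
s=r.snapshot("scene");cv2.imwrite("pics/s5.png",cv2.resize(s["frame"][110:230,300:460],None,fx=4,fy=4))
E
```

```text
t 18.0 grasp [407.  359.1  49.6] psi 83.3 w 56.4 ff 63.23017571121454 depth 0.1547 q7 -1.34
dp [-0.001  -0.0009 -0.1754] rot [ 0.1 -0.1 -0. ]
dp [-0.3733  0.2551 -0.1756] rot [ 0.1 -0.1 -0. ]
```

View pics/s5.png

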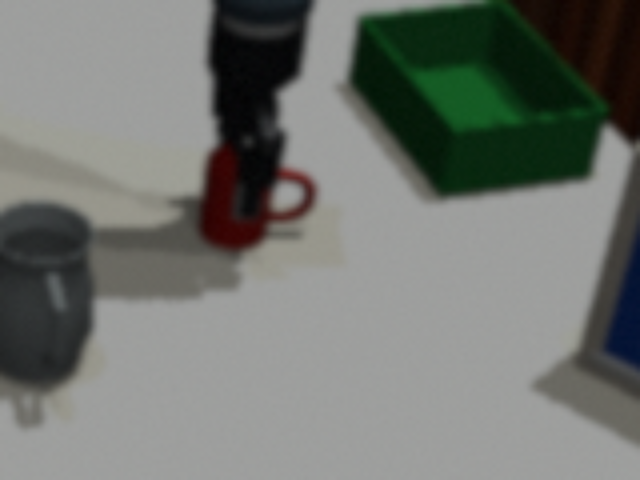

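The mug is gripped upright (crop 240,205), clear of its handle. Lifting and carrying it over.

Call:
jog_arm(
  dp=[
    [0, 0, -0.015],
    [0, 0, -0.045],
    [0, 0, -0.08],
    [0, 0, -0.115],
    [0, 0, -0.15],
    [0, 0, -0.17],
    [-0.012, 0.008, -0.175],
    [-0.037, 0.025, -0.175],
    [-0.067, 0.046, -0.175],
    [-0.097, 0.066, -0.175],
    [-0.127, 0.087, -0.175],
    [-0.157, 0.107, -0.175],
  ],
  rot=[
    [0, 0, 0],
    [0, 0, 0],
    [0, 0, 0],
    [0, 0, 0],
    [0, 0, 0],
    [0, 0, 0],
    [0, 0, 0],
    [0, 0, 0],
    [0, 0, 0],
    [0, 0, 0],
    [0, 0, 0],
    [0, 0, 0],
  ],
)

```text
clock: 19.05
tcp_pos: [0.4946, 0.1882, 0.3785]
ee_rot: [2.347, 2.087, 0.002]
wrist_force: [0.9, -0.2, -1.2]
grip_width: 0.664
finger_force: 64.0
```

Call:
jog_arm(
  dp=[
    [-0.03, 0.021, 0],
    [-0.06, 0.041, 0],
    [-0.09, 0.062, 0],
    [-0.12, 0.082, 0],
    [-0.15, 0.103, 0],
    [-0.178, 0.122, 0],
    [-0.2, 0.137, 0],
    [-0.213, 0.146, 0],
    [-0.217, 0.149, 0],
    [-0.217, 0.149, 0],
    [-0.217, 0.149, 0],
    [-0.217, 0.149, 0],
  ],
  rot=[
    [0, 0, 0],
    [0, 0, 0],
    [0, 0, 0],
    [0, 0, 0],
    [0, 0, 0],
    [0, 0, 0],
    [0, 0, 0],
    [0, 0, 0],
    [0, 0, 0],
    [0, 0, 0],
    [0, 0, 0],
    [0, 0, 0],
  ],
)

```text
clock: 20.05
tcp_pos: [0.6162, -0.0404, 0.3779]
ee_rot: [-2.343, -2.091, -0.001]
wrist_force: [-0.6, -0.0, -0.7]
grip_width: 0.662
finger_force: 64.0
```

```bash
python3 go.py 616 -42 50.5 83.3
python3 - <<'E'
from h import *
s=r.snapshot("top");P=cloud(s);cv2.imwrite("pics/t5.png",s["frame"])
w=np.zeros(P.shape[:2],bool);w[185:245,215:265]=True
for o in rect(P,w,.085,.11):print(*o)
E
```

```text
t 20.05 grasp [616.1 -40.2 223.2] psi 83.5 w 56.3 ff 64.03281485661864 depth 0.1547 q7 -0.34
dp [-1.800e-03  1.000e-04  1.727e-01] rot [-0.  -0.1  0.2]
[506.1 -18. ] [28.5 10.3] 13.2 100.2 [237 206] 44
```

Call:
jog_arm(
  dp=[
    [-0.001, 0, 0.02],
    [-0.001, 0, 0.05],
    [-0.001, 0, 0.085],
    [-0.001, 0, 0.115],
    [-0.001, 0, 0.14],
    [-0.001, 0, 0.16],
    [-0.001, 0, 0.168],
    [-0.001, 0, 0.172],
    [-0.001, 0, 0.173],
    [-0.001, 0, 0.173],
  ],
  rot=[
    [0, 0, 0],
    [0, 0, 0],
    [0, 0, 0],
    [0, 0, 0],
    [0, 0, 0],
    [0, 0, 0],
    [0, 0, 0],
    [0, 0, 0],
    [0, 0, 0],
    [0, 0, 0],
  ],
)

```text
clock: 20.93
tcp_pos: [0.6172, -0.0435, 0.2058]
ee_rot: [2.346, 2.088, 0.002]
wrist_force: [0.3, -0.3, 0.1]
grip_width: 0.666
finger_force: 64.1
```

Call:
jog_arm(
  dp=[
    [0, 0, 0],
    [0, 0, 0],
    [0, 0, 0],
    [0, 0, 0],
    [0, 0, 0],
    [0, 0, -0.02],
    [0, 0, -0.05],
    [0, 0, -0.085],
    [0, 0, -0.12],
    [0, 0, -0.155],
    [0, 0, -0.185],
    [0, 0, -0.2],
  ],
  rot=[
    [0, 0, 0],
    [0, 0, 0],
    [0, 0, 0],
    [0, 0, 0],
    [0, 0, 0],
    [0, 0, 0],
    [0, 0, 0],
    [0, 0, 0],
    [0, 0, 0],
    [0, 0, 0],
    [0, 0, 0],
    [0, 0, 0],
  ],
  claw=90,
)

```text
clock: 21.93
tcp_pos: [0.6174, -0.0437, 0.4093]
ee_rot: [2.345, 2.085, 0.007]
wrist_force: [0.7, -0.4, 0.7]
grip_width: 0.903
finger_force: 0.0
```

Call:
jog_arm(
  dp=[
    [0.03, 0, 0],
    [0.07, 0, 0],
    [0.11, 0, 0],
    [0.15, 0, 0],
    [0.19, 0, 0],
    [0.23, 0, 0],
    [0.27, 0, 0],
    [0.3, 0, 0],
    [0.3, 0, 0],
    [0.3, 0, 0],
    [0.3, 0, 0],
  ],
  rot=[
    [0, 0, 0],
    [0, 0, 0],
    [0, 0, 0],
    [0, 0, 0],
    [0, 0, 0],
    [0, 0, 0],
    [0, 0, 0],
    [0, 0, 0],
    [0, 0, 0],
    [0, 0, 0],
    [0, 0, 0],
  ],
)

```text
clock: 22.85
tcp_pos: [0.6519, 0.2531, 0.4044]
ee_rot: [2.347, 2.087, -0.002]
wrist_force: [0.0, -0.4, 0.4]
grip_width: 0.895
finger_force: 0.0
```

```bash
python3 - <<'E'
from h import *
s=r.snapshot("top");P=cloud(s);h=hsv(s);cv2.imwrite("pics/t6.png",s["frame"])
D=np.array([488.2,-208.5]);a=np.radians(83.2);Y=np.array([np.cos(a),np.sin(a)]);X=np.array([Y[1],-Y[0]])
for n,(x0,y0,x1,y1),lo,hi in [("bottle",(215,170,270,235),.085,.115),("mug",(200,110,275,180),.06,.085),("cup",(215,230,255,270),.05,.075),("soap",(290,200,330,228),.028,.05),("brush",(280,232,335,265),.025,.05)]:
    w=np.zeros(P.shape[:2],bool);w[y0:y1,x0:x1]=True
    for o in rect(P,w,lo,hi):print(n,*o,"dish",np.round([(o[0]-D)@X,(o[0]-D)@Y],1))
print(r.get_obs()["clock"],r.get_obs()["finger_force"])
E
```

```text
bottle [509.3 -30.9] [35.7 35.5] 45.1 100.2 [241 205] 174 dish [-1.000e-01  1.788e+02]
mug [621.9 -39.4] [70.8 55.1] 45.6 69.7 [243 163] 136 dish [112.7 183.7]
cup [396.9 -12.5] [56.5 56.3] 89.2 59.2 [235 249] 134 dish [-113.9  183.8]
soap [ 487.9 -208.6] [70.2 40. ] 83.0 33.5 [309 213] 380 dish [-0.3 -0.1]
brush [ 398.1 -198.9] [89.8 36. ] 83.1 32.1 [306 247] 459 dish [-90.6  -1.1]
22.9 0.0
```

View pics/t6.png

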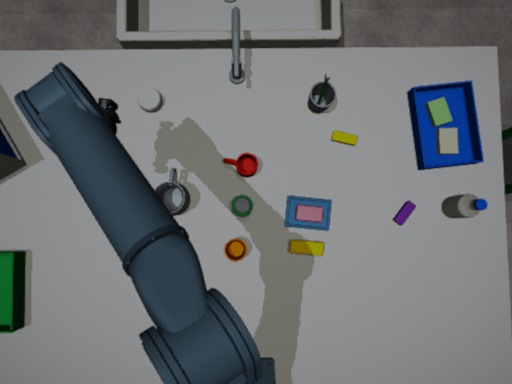

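Everything stands in place: bottle (241,205), mug behind it (247,164), soap (309,213), brush (306,247) and the cup unmoved (235,250). Handing in.

```bash
python3 -c "
from cell import r
print(r.hand_in())"
```

```text
the job is handed in; nothing more can be done
None
```

The job is handed in at about 23 s, though the simulator returned no verdict; in the last top picture the bottle, mug, brush and soap all measured within tolerance (bottle and soap within about 1–2 mm of target), and the orange cup had not moved.

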